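Reload the fallen card game at the front of its spring pusher lane

ROBOT

A 6-joint arm with a two-finger parallel gripper is mounted at the origin on a cart in front of the work surface, level with it; the furniture and walls round the work are solid. World frame = base frame: x ahead of the robot, y to its left, z up, the work surface at z = 0. Lengths are in m, angles in rad, forces in N, time in s.
With the tool pointing down it reaches from about 0.25 to 0.775 m from the base axis. Payload 4 kg.
Tool frame: the origin (TCP) lies on the centre line of the jaws, within the pads' length; the fingertips stand 25 mm ahead of it and the grasp point (between the pads) lies 6 mm ahead of it; z points along the fingers, y is the line along which they close (so a half turn about z gives the same grasp; the last joint's range is limited). The gripper opens to 94 mm and grips with 3 to 60 N. Pads are 16 mm wide; open, the fingers measure 119 mm over their backs; the gripper's body (75 mm by 177 mm) begins 78 mm behind the grasp point.
Start: joints at [-1.316, 0.087, 1.371, -0, 1.684, -0.103], TCP at [0.193, -0.515, 0.231] pointing down, gripper open.
Joint ranges: [-3.1, 3.1], [-0.76, 2.03], [0.27, 2.55], [-1.08, 4.22], [0.17, 2.65], [-2.57, 2.57]. Speed limits (rad/s): [2.79, 2.79, 3.14, 3.14, 3.14, 3.14].

INTERFACE

Orientations are given as [roll, pitch, yaw] about the fixed x, y, z axes, in that order (R = Rz(yaw) Ry(pitch) Rx(roll)).
In Python, from bench import sensors, optics, ticket gives the robot as it stands.
- The arm moves only by the tool send_rows, never from a script. Its argument "rows" is a list of rows, each a list of 6 numbers: the shift along the world's x, y, z in mm, then the turn, a rotation vector about the world's x, y, z in rad. In form: [[x, y, z, wx, wy, wz], ...]. A call has 1 to 8 rows; each row shifts and turns the commanded pose from where the row before left it; what a row does not reach is not made up. A row lasts 1/12 s, in which the tool goes at most 41.7 mm and 7.16 degrees, less where a joint would pass 70% of its speed; a pose out of reach is approached as far as the arm can. A call is refused whole if a number of a shift passes 41.7 or a number of a turn 0.125, either way. A call with a gripper value outside its range is refused whole. "grip" is the finger opening in mm, from 0 to 94, set as the call begins (left out, the last holds). The fingers move at their own pace and stop on an object; the grip force is fixed at half the most. Time passes only in rows, so rows that do not move let the fingers close. It gives the time, the measured TCP pose, the force, the opening and the grip force at its end, in the units of the state.
- sensors.get_obs(): the state, without advancing time (a new reading comes with each control period).
- optics.snapshot(name): name is "scene" or "top"; returns the picture (420x560x3 uint8, red, green, blue); there is no depth.
- optics.camera_model(name): a dict with "vertical_fov" (degrees; the focal length in pixels is half the picture's height over the tangent of half this angle, whatever the lens; pixels are square), "cx", "cy" (the principal point, pixels), "k1" (the pictures are not rectified: a ray, as slopes to the right and down, at radius r is drawn at 1 + k1 r^2 times it, then the intrinsics apply), "R" (3x3) and "t" (3): a world point X has camera coordinates R X + t. Camera axes: x right, y down, z forward; pixel columns grow to the right and rows downward; lengths in m; the calibration is good to about 2 mm. A picture is of the moment at which its call begins. camera_model takes no time and is no camera call.
- ticket.close_job(): hands the job in; it is judged then, once.
The state is a dict: "time": time; "joint_positions": joint angles; "qvel": joint speeds; "joint_torque": joint torques, N m; "tool_pos": TCP position; "ee_rot": TCP orientation; "wrist_force": force on the tool from outside, world axes, zero at the start; "wrist_torque": the same for the moment, N m; "width": finger opening in m; "finger_force": force on a finger pad.
Only numpy, scipy, OpenCV 4.12 (cv2) and the standard library are available. Lean on these libraries where they do the work, as an engineer would, in place of code of your own. Each camera call takes 0.05 s, during which the arm holds its last target. There are 200 camera calls.

TASK

A card game box has come out of its spring pusher tray and lies flat on the counter. Stand it upright, right way up, at the front of its row again: press the row back with it, set it down on the lane floor behind the clear front lip and let go, so that the spring holds all four boxes upright in one closed row. Do not knock over the three boxes in the lane or disturb the candles, the stamp or the ink pad.

Things in the scene. Friction and masses are not known exactly. Their poses are not given: they have to be found in the camera images.
- fallen_box: Card game box lying on the counter before the tray: rigid carton, 22 mm thick (x), 66 wide (y), 92 tall (z), 0.08-0.13 kg. Origin: centre of its bottom end; z points to its top end, where the front has a plain dark band (checkered below). It starts flat, front (-x) up, origin 11 mm above the counter, z level and to the robot's right (world -y within 0.35 rad). Either face may end up in front.
- row_1: First of the three equal boxes (22 x 66 x 92 mm, x thick, y wide, z up, about 0.10 kg) that stand in the lane; at the start it is pressed against the front lip. Origin: centre of its underside.
- row_2: Second box of the row, directly behind row_1; same size and frame.
- row_3: Third box of the row, directly behind row_2 and in front of the pusher; same size and frame.
- tray: Fixed pusher tray, 136 mm long (x), 77 wide. Origin: centre of underside; x runs from front lip (robot's side) to rear wall, z up. Black floor, top at z = 6 mm. Clear lip: outer face x = -68, inner -65, top z = 28. Clear side walls: inner faces y = +-36, tops z = 32. Rear wall 42 high. Open above. A fourth box goes in over the lip once the row is pressed back 22 mm or more, then down to the floor.
- lane_front (a point): Centre of the inner face of the front lip at the level of the lane floor: tray point (-65, 0, 6) mm, with the tray's axes. The front box's bottom centre belongs 11 mm behind it.
- pusher (a joint): Slide of the spring pusher, a black paddle 58 mm wide (top at z = 72 mm) behind the row. 0 m with three boxes closed up to the lip, about 0.022 with four; grows to the rear, stop at 0.034. Its spring presses the row forward with 4.5 N at 0, 5 N at the stop; with the boxes' friction it takes 6 to 8 N to press the row back.
- candle_big: Striped candle, 56 mm across, 80 mm high, standing on the right of the tray; a bystander. Origin: centre of its underside.
- candle_small: Striped candle, 48 mm across, 65 mm high, beyond the big one; a bystander. Origin: centre of its underside.
- stamp: Wooden hand stamp, 28 x 52 x 71 mm, left of the tray; a bystander. Origin: centre of its underside.
- ink_pad: Flat ink pad tin, 72 x 112 x 16 mm, left of the stamp; a bystander. Origin: centre of its underside.
Not all that is in view belongs to the job. What is shaped like the row_1 but yellow is not meant.

How it is judged:
By the outcome, as a careful person would: the job done as asked, in the order asked, and still so for the second after the job is handed in, with the robot touching nothing.
It also fails if it takes over 58 s, if anything falls off the work surface, if the arm or the gripper's body presses on something with over 40 N, if the wrist force passes 120 N, or if a joint passes its speed limit or range.

## Working session

There is one attempt and no reset: what is moved stays moved. The work goes in short steps, Python scripts to look and compute and a tool call to move; the robot and the scene stay as the last step left them, time stands still between calls to the robot, and variables do not carry over. Pictures are saved under pics/ and viewed, at most 13 in all, crops included, and the job is handed in when it is done.

Besides the shell and the picture viewer there is one more tool, called after ">>>" as name(argument=value, ...), one argument or row to a line, values as JSON. send_rows: Moves the arm, as the interface text tells. Its arguments: {"type":"object","properties":{"rows":{"type":"array"},"grip":{"type":"number"}},"required":["rows"]}

```bash
mkdir -p pics; cat > h.py <<'E'
import numpy as np, cv2
from bench import sensors, optics, ticket
def snap(n,f):
    im=optics.snapshot(n); cv2.imwrite('pics/'+f,im[:,:,::-1]); return im
def K(n):
    m=optics.camera_model(n); f=210/np.tan(np.radians(m['vertical_fov'])/2)
    return m,f,np.array(m['R']),np.array(m['t'])
def ray(n,u,v):
    m,f,R,t=K(n); d=np.array([(u-m['cx'])/f,(v-m['cy'])/f]); s=d.copy()
    for _ in range(20): s=d/(1+m['k1']*(s@s))
    return -R.T@t, R.T@np.array([s[0],s[1],1.])
def onz(n,u,v,z):
    o,d=ray(n,u,v); return o+d*(z-o[2])/d[2]
def proj(n,X):
    m,f,R,t=K(n); c=R@np.array(X)+t; s=c[:2]/c[2]; s=s*(1+m['k1']*(s@s)); return s*f+[m['cx'],m['cy']]
E
python3 - <<'E'
from h import *
np.set_printoptions(precision=3,suppress=True)
a=snap('scene','s0.png');b=snap('top','t0.png')
for n in('scene','top'):
    m,f,R,t=K(n);print(n,f,m['cx'],m['cy'],m['k1'],-R.T@t,R[2])
print(sensors.get_obs())
E
```

```text
scene 454.98569960396014 280.8861246285728 212.25597998410078 0.03652380195579371 [-0.276 -0.48   0.589] [ 0.726  0.446 -0.524]
top 450.5081943374123 278.0409979220056 210.8472231916947 -0.10080201737336762 [ 0.32  -0.044  0.974] [ 0.183  0.026 -0.983]
{'time': 0.1, 'joint_positions': array([-1.316,  0.088,  1.372, -0.   ,  1.684, -0.103]), 'qvel': array([-0.   , -0.003, -0.005,  0.001,  0.001,  0.   ]), 'joint_torque': array([  0.003, -34.125, -30.33 ,   0.072,   0.03 ,  -0.   ]), 'tool_pos': array([ 0.192, -0.515,  0.229]), 'ee_rot': array([-3.14 , -0.   ,  0.358]), 'wrist_force': array([ 0.4  ,  0.54 , -0.384]), 'wrist_torque': array([ 0.03 ,  0.022, -0.008]), 'finger_force': 0.0, 'width': 0.09411436754369716}
```

View pics/s0.png

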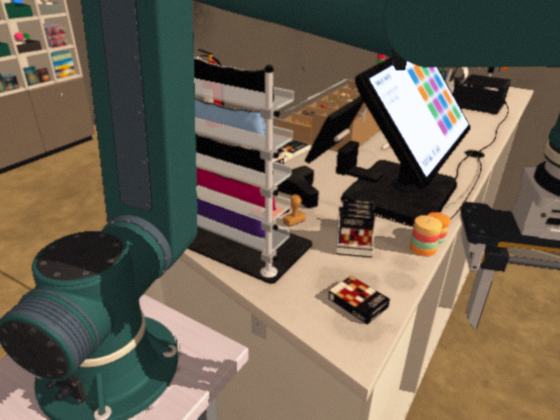

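View pics/t0.png

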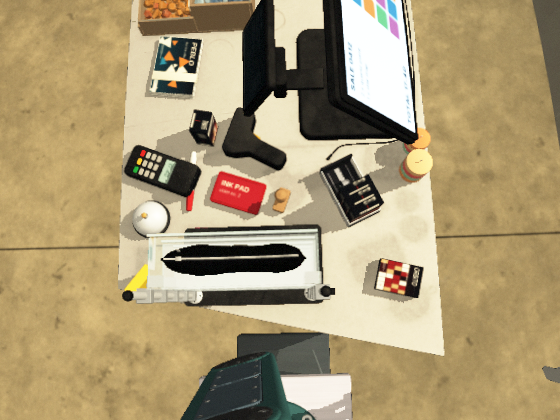

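The top view shows the fallen box near (398,279) and the tray near (352,190), turned in yaw. The candles are near (418,160) and a tall rack stands at lower left. I'll enlarge both areas.

```bash
python3 - <<'E'
from h import *
b=cv2.imread('pics/t0.png');s=cv2.imread('pics/s0.png')
c=b[130:310,300:450]; c=cv2.resize(c,(500,600),interpolation=cv2.INTER_CUBIC)
d=s[185:335,310:460]; d=cv2.resize(d,(600,600),interpolation=cv2.INTER_CUBIC)
cv2.imwrite('pics/c_t.png',c);cv2.imwrite('pics/c_s.png',d)
np.set_printoptions(precision=3,suppress=True)
# box top face: dark/red/white region vs. counter
hsv=cv2.cvtColor(b,cv2.COLOR_BGR2HSV)
m=((hsv[...,2]<110)|(hsv[...,1]>120)).astype(np.uint8); 
for nm,(y0,y1,x0,x1) in dict(box=(245,310,355,440),tray=(145,235,310,395)).items():
    mm=np.zeros_like(m);mm[y0:y1,x0:x1]=m[y0:y1,x0:x1]
    cs,_=cv2.findContours(mm,0,1);k=max(cs,key=cv2.contourArea)
    r=cv2.minAreaRect(k);print(nm,r)
    print(np.array([onz('top',*p,0.022 if nm=='box' else 0.05) for p in cv2.boxPoints(r)]))
E
```

```text
box ((398.2540283203125, 277.8252258300781), (45.436553955078125, 31.67350196838379), 12.200469017028809)
[[ 0.326 -0.212  0.022]
 [ 0.391 -0.23   0.022]
 [ 0.367 -0.323  0.022]
 [ 0.303 -0.304  0.022]]
tray ((351.4859619140625, 186.7091064453125), (64.60208129882812, 41.544883728027344), 56.97612762451172)
[[ 0.575 -0.103  0.05 ]
 [ 0.623 -0.18   0.05 ]
 [ 0.503 -0.247  0.05 ]
 [ 0.457 -0.171  0.05 ]]
```

View pics/c_t.png

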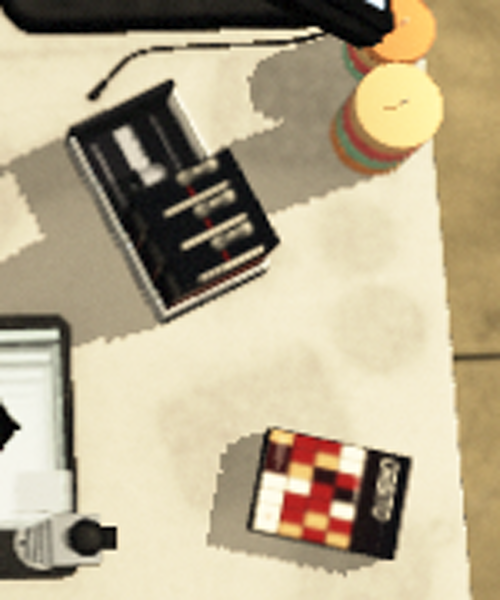

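View pics/c_s.png

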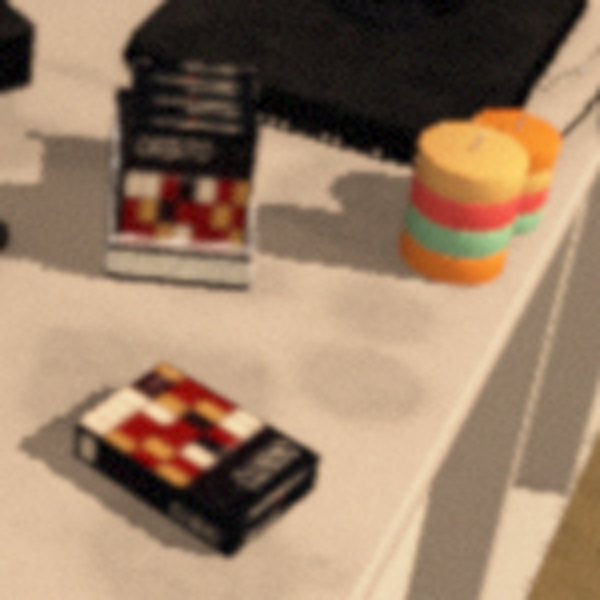

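The top crop (×3.33, offset 300,130) shows the box face corners at (267,428), (411,458), (395,558) and (252,530), with the dark top end to the right. The tray's rear wall top runs (68,130)–(172,82) and its lip (165,320)–(268,268). In the scene crop (×4, offset 310,185) the lip's foot is at (107,275)–(248,287).

```bash
python3 - <<'E'
from h import *
np.set_printoptions(precision=4,suppress=True)
T=lambda u,v,z:onz('top',300+u*.3,130+v*.3,z)   # crop 150x180 -> 500x600
S=lambda u,v,z:onz('scene',310+u/4,185+v/4,z)
for nm,p in dict(boxT=[T(267,428,.022),T(411,458,.022),T(395,558,.022),T(252,530,.022)],
 boxS=[S(163,365,.022),S(320,457,.022),S(230,553-35,.022),S(75,432,.022)],
 rearT=[T(68,130,.042),T(172,82,.042)],lipT=[T(165,320,.028),T(268,268,.028)],lipT0=[T(165,322,0),T(268,270,0)],
 lipS0=[S(107,275,0),S(248,287,0)],lipStop=[S(107,243,.028),S(250,257,.028)],rowtopS=[S(118,92,.098),S(245,130,.098)],).items():
    p=np.array(p);print(nm,p[:,:2].tolist(),'len',np.linalg.norm(np.diff(p,axis=0),axis=1),'mid',p.mean(0)[:2],'ang',np.degrees(np.arctan2(*(p[0]-p[1])[:2]) ))
for z,nm in((.08,'big'),):
    print(nm,T(400,106,z))
E
```

```text
boxT [[0.38868584596545686, -0.2313532831131948], [0.3666854530095186, -0.3216904468554081], [0.3047400862843103, -0.30700632298214325], [0.3252283211689916, -0.21811605714253451]] len [0.093  0.0637 0.0912] mid [ 0.3463 -0.2695] ang 13.687167594200838
boxS [[0.3848671434015977, -0.2362574496110761], [0.364599925255176, -0.3234731752007248], [0.3056844543202764, -0.3044231523921007], [0.3181724597584324, -0.22242248930393876]] len [0.0895 0.0619 0.0829] mid [ 0.3433 -0.2716] ang 13.08222707498718
rearT [[0.5817301211451928, -0.11226843954239908], [0.6117499422783976, -0.18084026963727912]] len [0.0749] mid [ 0.5967 -0.1466] ang -23.643154064944305
lipT [[0.458786816553568, -0.16956163797918244], [0.49033159995384556, -0.23735696624171881]] len [0.0748] mid [ 0.4746 -0.2035] ang -24.952292924144086
lipT0 [[0.46158409517111587, -0.17320887477292118], [0.49404583693084825, -0.2429916109424362]] len [0.077] mid [ 0.4778 -0.2081] ang -24.947047555076814
lipS0 [[0.46314365329154544, -0.16968954687778792], [0.4952622421101209, -0.23756898201400548]] len [0.0751] mid [ 0.4792 -0.2036] ang -25.322160980792315
lipStop [[0.4534144826025434, -0.17197470922279307], [0.4834968212796353, -0.23994032529907416]] len [0.0743] mid [ 0.4685 -0.206 ] ang -23.87471490481014
rowtopS [[0.4880421616750427, -0.155127773440021], [0.48995573098179984, -0.22551667064524056]] len [0.0704] mid [ 0.489  -0.1903] ang -1.5572405782741077
big [ 0.5803 -0.316   0.08  ]
```

```bash
python3 - <<'E'
from h import *
np.set_printoptions(precision=3,suppress=True)
print('pole base S',onz('scene',268,274,0),'plate corner S',onz('scene',311,246,0))
# pole top: triangulate scene (268,68) with top end knob (327,292)
o,d=ray('scene',268,68); p,e=ray('top',327,292)
A=np.c_[d,-e]; s=np.linalg.lstsq(A,p-o,rcond=None)[0]; print('pole top',o+d*s[0],p+e*s[1])
print('top plate corner',onz('top',322,228,0),onz('top',322,303,0))
print('counter edge',onz('top',443,355,0),onz('top',437,237,0), onz('top',418,100,0))
print('stamp',onz('top',282,200,.05))
E
```

```text
pole base S [ 0.325 -0.083  0.   ] plate corner S [ 0.457 -0.109  0.   ]
pole top [ 0.32  -0.086  0.41 ] [ 0.321 -0.087  0.41 ]
top plate corner [ 0.46  -0.113  0.   ] [ 0.299 -0.107  0.   ]
counter edge [ 0.182 -0.358  0.   ] [ 0.433 -0.364  0.   ] [ 0.753 -0.35   0.   ]
stamp [ 0.515 -0.028  0.05 ]
```

>>> send_rows(
  rows=[
    [15,17,0,0,0,0.12],
    [15,17,0,0,0,0.12],
    [15,17,0,0,0,0.12],
    [15,17,0,0,0,0.12],
    [15,17,0,0,0,0.12],
    [15,17,0,0,0,0.12],
    [15,17,0,0,0,0.12],
    [15,17,0,0,0,0.12],
  ],
  grip=94,
)

```text
time: 0.77
tool_pos: [0.3131, -0.378, 0.2299]
ee_rot: [-3.141, -0.001, 1.324]
wrist_force: [-0.3, 0.0, -0.6]
width: 0.0939
finger_force: 0.0
```

```bash
cat >> h.py <<'E'
import json
def log():
    o=sensors.get_obs(); open('log.txt','a').write(json.dumps([list(map(float,o[k])) for k in('joint_positions','tool_pos','ee_rot')])+'\n')
    print({k:np.round(o[k],3).tolist() for k in('time','joint_positions','tool_pos','ee_rot','wrist_force','width','finger_force')})
E
python3 -c "from h import *;log()"
```

```text
{'time': 0.767, 'joint_positions': [-0.995, -0.044, 1.506, 0.0, 1.681, -0.748], 'tool_pos': [0.313, -0.378, 0.23], 'ee_rot': [-3.141, -0.001, 1.324], 'wrist_force': [-0.331, 0.041, -0.622], 'width': 0.094, 'finger_force': 0.0}
```

>>> send_rows(
  rows=[
    [0,0,-10,0.11,-0.027,0],
    [0,0,-10,0.11,-0.027,0],
    [0,0,-10,0.11,-0.027,0],
    [2,3,-10,0.11,-0.027,0],
    [2,3,-10,0.11,-0.027,0],
    [2,3,-15,0.11,-0.027,0],
    [2,3,-15,0.105,-0.026,0],
    [0,0,0,0,0,0],
  ],
)

```text
time: 1.43
tool_pos: [0.3187, -0.3662, 0.1421]
ee_rot: [-3.114, -0.802, 1.298]
wrist_force: [-0.5, 1.1, -1.6]
width: 0.0935
finger_force: 0.0
```

```bash
python3 - <<'E'
from h import *
log()
from scipy.spatial.transform import Rotation as Ro
o=sensors.get_obs();R=Ro.from_euler('xyz',o['ee_rot']).as_matrix();np.set_printoptions(precision=3,suppress=True);print(R)
q=o['joint_positions']
for s in(1,-1):
  print(s,(Ro.from_euler('z',q[0])*Ro.from_euler('y',q[1]+q[2])*Ro.from_euler('z',s*q[3])*Ro.from_euler('y',q[4])*Ro.from_euler('z',q[5]+np.pi/2)).as_matrix())
snap('top','t1.png');snap('scene','s1.png')
E
```

```text
{'time': 1.433, 'joint_positions': [-1.239, 0.406, 1.362, 0.449, 2.048, -0.911], 'tool_pos': [0.319, -0.366, 0.142], 'ee_rot': [-3.114, -0.802, 1.298], 'wrist_force': [-0.477, 1.05, -1.646], 'width': 0.093, 'finger_force': 0.0}
[[ 0.187  0.968  0.167]
 [ 0.669 -0.25   0.699]
 [ 0.719 -0.019 -0.695]]
1 [[ 0.187  0.968  0.167]
 [ 0.669 -0.25   0.699]
 [ 0.719 -0.019 -0.695]]
-1 [[ 0.451  0.693 -0.562]
 [ 0.871 -0.203  0.449]
 [ 0.197 -0.692 -0.695]]
```

View pics/s1.png

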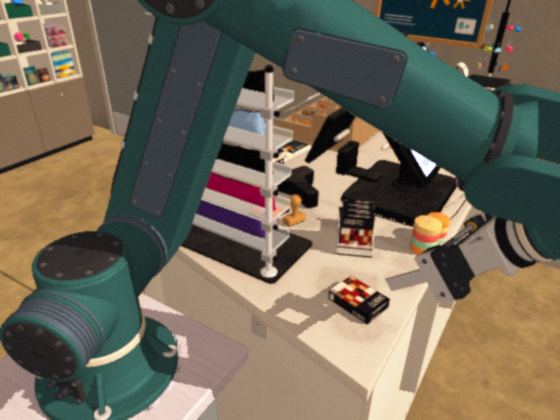

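The gripper is tilted at lower right, clear of the box at (358,298) and beyond the counter edge, and nothing has been disturbed. Next I'll fit the arm's link lengths so I can check whether the end pose is reachable.

```bash
cat >> h.py <<'E'
from scipy.spatial.transform import Rotation as Ro
from scipy.optimize import least_squares
def fk(q,P):
    h,a,L1,e,L2,d=P; z=lambda t:Ro.from_euler('z',t); y=lambda t:Ro.from_euler('y',t)
    A=z(q[0]); B=A*y(q[1]+q[2]); C=B*z(q[3])*y(q[4])*z(q[5]+np.pi/2)
    return np.array([0,0,h])+A.apply([a,0,0])+(A*y(q[1])).apply([0,0,L1])+B.apply([e,0,L2])+C.apply([0,0,d]), C.as_matrix()
def fitP():
    D=[([-1.316,.0875,1.3715,0,1.684,-.103],[.1925,-.515,.230])]+[json.loads(l)[:2] for l in open('log.txt')]
    f=lambda P:np.r_[np.concatenate([fk(q,P)[0]-p for q,p in D])*1e3, (np.array(P)-[.2,0,.4,0,.4,.25])*.05]
    r=least_squares(f,[.2,0,.4,0,.4,.25]); return r.x,np.abs(r.fun[:-6]).max()
lo=np.array([-3.1,-.76,.27,-1.08,.17,-2.57]);hi=np.array([3.1,2.03,2.55,4.22,2.65,2.57])
def ik(p,R,P,q0):
    f=lambda q:(lambda X:np.r_[(X[0]-p)*10,(X[1]-R).ravel()])(fk(q,P))
    best=None
    for k in range(12):
        s=np.clip(q0 if k==0 else q0+np.random.default_rng(k).normal(0,.7,6),lo+.01,hi-.01)
        r=least_squares(f,s,bounds=(lo,hi)); 
        if best is None or r.cost<best.cost-1e-9: best=r
        if best.cost<1e-8:break
    return best.x,best.cost
def toolR(yaz,tilt,zaz):  # tool y azimuth, tilt from down toward azimuth zaz (rad)
    z=np.array([np.sin(tilt)*np.cos(zaz),np.sin(tilt)*np.sin(zaz),-np.cos(tilt)]); y=np.array([np.cos(yaz),np.sin(yaz),0])
    return np.c_[np.cross(y,z),y,z]
E
python3 - <<'E'
from h import *
np.set_printoptions(precision=3,suppress=True)
P,r=fitP();print(P,r)
q0=sensors.get_obs()['joint_positions']
T=np.radians(25)
for t in(0,15,30,45,60,75):
  for s in(1,-1):
    R=toolR(T+s*np.pi/2,np.radians(t),T); p=np.array([.487,-.198,.075])-.006*R[:,2]
    q,c=ik(p,R,P,np.array([-.6,.5,1.5,-.3 ,1.3,-1.5*s]));
    print(t,s,q,'%.1e'%c, 'fits' if c<1e-6 else '')
E
```

```text
[-0.008 -0.099  0.457 -0.186  0.632  0.472] 54.65626416096248
0 1 [-0.386 -0.055  1.751 -0.     1.445 -2.393] 4.0e-27 fits
0 -1 [-0.386 -0.055  1.751 -0.     1.445  0.748] 4.3e-18 fits
15 1 [-0.552 -0.224  1.924  0.191  1.299 -2.57 ] 1.8e-03 
15 -1 [-0.589 -0.223  1.928  0.231  1.305  0.499] 2.1e-21 fits
30 1 [-0.62  -0.38   2.081  0.291  1.171 -2.57 ] 4.6e-02 
30 -1 [-0.836 -0.341  2.096  0.525  1.262  0.167] 6.1e-21 fits
45 1 [-0.676 -0.549  2.248  0.395  1.042 -2.57 ] 1.5e-01 
45 -1 [-1.084 -0.389  2.249  0.813  1.333 -0.173] 3.8e-19 fits
60 1 [-0.716 -0.76   2.449  0.515  0.89  -2.57 ] 3.1e-01 
60 -1 [-1.281 -0.36   2.378  1.038  1.468 -0.458] 5.8e-30 fits
75 1 [-1.399 -0.258  2.48   1.203  1.615  2.447] 9.3e-24 fits
75 -1 [-1.399 -0.258  2.48   1.203  1.615 -0.695] 3.9e-26 fits
```

>>> send_rows(
  rows=[
    [1.5,4,-13.5,0.025,-0.009,0.002],
    [1.5,4,-13.5,0.025,-0.009,0.002],
    [1.5,4,-13.5,0.025,-0.009,0.002],
    [1.5,4,-13.5,0.025,-0.009,0.003],
    [1.5,4,-13.5,0.025,-0.009,0.003],
    [1.5,4,-13.5,0.023,-0.009,0.002],
    [0,0,0,0,0,0],
    [0,0,0,0,0,0],
  ],
)

```text
time: 2.2
tool_pos: [0.3294, -0.3421, 0.0683]
ee_rot: [3.13, -0.948, 1.345]
wrist_force: [-0.2, -0.2, 0.2]
width: 0.0943
finger_force: 0.0
```

```bash
python3 - <<'E'
from h import *
np.set_printoptions(precision=3,suppress=True)
log()
o=sensors.get_obs();R=Ro.from_euler('xyz',o['ee_rot']).as_matrix();print(R)
t=o['tool_pos']
for s in(.047,-.047):
  X=t+R[:,2]*.025+R[:,1]*s; print('fingertip',X,proj('top',X),proj('scene',X))
c=snap('top','t2.png')[210:330,330:490]; cv2.imwrite('pics/c2.png',cv2.resize(c,(800,600),interpolation=cv2.INTER_CUBIC)[:,:,::-1])
E
```

```text
{'time': 2.2, 'joint_positions': [-1.238, 0.532, 1.424, 0.504, 1.997, -0.995], 'tool_pos': [0.329, -0.342, 0.068], 'ee_rot': [3.13, -0.948, 1.345], 'wrist_force': [-0.211, -0.205, 0.191], 'width': 0.094, 'finger_force': 0.0}
[[ 0.131  0.972  0.193]
 [ 0.569 -0.233  0.789]
 [ 0.812  0.006 -0.584]]
fingertip [ 0.38  -0.333  0.054] [432.889 259.752] [400.801 283.027]
fingertip [ 0.289 -0.311  0.053] [425.505 305.533] [369.531 308.482]
```

View pics/c2.png

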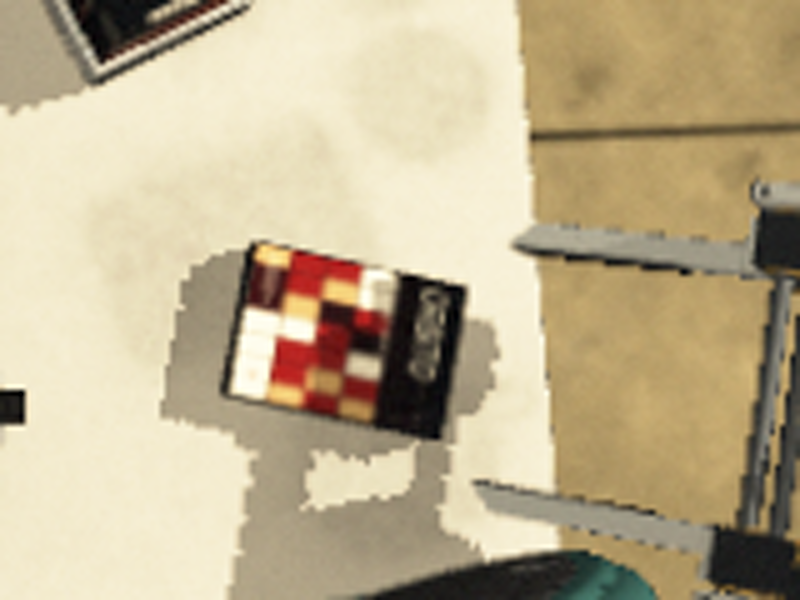

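The fingertips, at crop (515,243) and (478,485), straddle the box width evenly and match their predicted pixels. I'll move in now.

>>> send_rows(
  rows=[
    [1.5,8,-7,0,0,0],
    [1.5,8,-7,0,0,0],
    [2,8,-7,0,0,0],
    [2,8,-7,0,0,0],
    [1.5,8,-6,0,0,0],
    [1.5,9,-5,0,0,0],
    [0,0,0,0,0,0],
    [0,0,0,0,0,0],
  ],
)

```text
time: 2.92
tool_pos: [0.3396, -0.2933, 0.0303]
ee_rot: [3.128, -0.945, 1.347]
wrist_force: [-0.5, 0.3, -0.3]
width: 0.0939
finger_force: 0.0
```

```bash
python3 -c "from h import *;log()"
```

```text
{'time': 2.917, 'joint_positions': [-1.196, 0.509, 1.551, 0.514, 1.886, -1.015], 'tool_pos': [0.34, -0.293, 0.03], 'ee_rot': [3.128, -0.945, 1.347], 'wrist_force': [-0.505, 0.291, -0.329], 'width': 0.094, 'finger_force': 0.0}
```

>>> send_rows(
  rows=[
    [0,0,-4,0,0,0],
    [0,0,0,0,0,0],
  ],
)

```text
time: 3.08
tool_pos: [0.3396, -0.2946, 0.0262]
ee_rot: [3.127, -0.944, 1.347]
wrist_force: [0.2, -0.8, -0.1]
width: 0.0941
finger_force: 0.0
```

>>> send_rows(
  rows=[
    [0,0,0,0,0,0],
    [0,0,0,0,0,0],
    [0,0,0,0,0,0],
    [0,0,0,0,0,0],
    [0,0,0,0,0,0],
    [0,0,0,0,0,0],
    [0,0,0,0,0,0],
    [0,0,0,0,0,0],
  ],
  grip=55,
)

```text
time: 3.75
tool_pos: [0.3397, -0.2944, 0.0266]
ee_rot: [3.127, -0.944, 1.347]
wrist_force: [0.3, -0.9, 0.5]
width: 0.0659
finger_force: 29.9
```

```bash
python3 - <<'E'
from h import *
np.set_printoptions(precision=3,suppress=True)
log()
s='''
def fk(q,P):
    h,a,L1,e,L2,d,w,g=P; z=lambda t:Ro.from_euler('z',t); y=lambda t:Ro.from_euler('y',t)
    A=z(q[0]); B=A*y(q[1]+q[2]); W=B*z(q[3])*y(q[4]); C=W*z(q[5]+np.pi/2)
    return np.array([0,0,h])+A.apply([a,0,0])+(A*y(q[1])).apply([0,0,L1])+B.apply([e,g,L2])+W.apply([w,0,d]), C.as_matrix()
def fitP():
    D=[([-1.316,.0875,1.3715,0,1.684,-.103],[.1925,-.515,.230])]+[json.loads(l)[:2] for l in open('log.txt')]
    P0=np.array([.2,0,.4,0,.4,.25,0,0])
    f=lambda P:np.r_[np.concatenate([fk(q,P)[0]-p for q,p in D])*1e3, (P-P0)*.5]
    r=least_squares(f,P0); return r.x,np.abs(r.fun[:-8]).max()
'''
open('h.py','a').write(s); exec(s)
print(fitP())
for l in open('log.txt'):
    j=json.loads(l); print(np.array(j[0]),np.array(j[1]), np.abs(fk(j[0],[0]*8)[1]-Ro.from_euler('xyz',j[2]).as_matrix()).max())
E
```

```text
{'time': 3.75, 'joint_positions': [-1.197, 0.515, 1.55, 0.513, 1.88, -1.019], 'tool_pos': [0.34, -0.294, 0.027], 'ee_rot': [3.127, -0.944, 1.347], 'wrist_force': [0.316, -0.874, 0.503], 'width': 0.066, 'finger_force': 29.946}
(array([ 0.153, -0.   ,  0.45 ,  0.101,  0.5  ,  0.326, -0.   ,  0.057]), np.float64(0.08796366505858799))
[-0.995 -0.044  1.506  0.     1.681 -0.748] [ 0.313 -0.378  0.23 ] 6.661338147750939e-16
[-1.239  0.406  1.362  0.449  2.048 -0.911] [ 0.319 -0.366  0.142] 7.771561172376096e-16
[-1.238  0.532  1.424  0.504  1.997 -0.995] [ 0.329 -0.342  0.068] 4.996003610813204e-16
[-1.196  0.509  1.551  0.514  1.886 -1.015] [ 0.34  -0.293  0.03 ] 2.7755575615628914e-16
[-1.197  0.515  1.55   0.513  1.88  -1.019] [ 0.34  -0.294  0.027] 4.440892098500626e-16
```

```bash
cat >> h.py <<'E'
def pts(q,P):  # elbow, forearm end(wrist), body ends(left/right of closing line at body start)
    h,a,L1,e,L2,d,w,g=P; A=Ro.from_euler('z',q[0]); B=A*Ro.from_euler('y',q[1]+q[2])
    E=np.array([0,0,h])+(A*Ro.from_euler('y',q[1])).apply([0,0,L1]); p,R=fk(q,P)
    return dict(E=E,E2=E+B.apply([e,g,0]),W=E+B.apply([e,g,L2]),b1=p-.072*R[:,2]+.088*R[:,1],b2=p-.072*R[:,2]-.088*R[:,1])
E
python3 - <<'E'
from h import *
np.set_printoptions(precision=2,suppress=True)
P,_=fitP(); rad=np.radians
print('STAND (tilt35 toward A, tool y = A+90)')
for A in(-104,-80,-60,-40,-20,0,25):
    R=toolR(rad(A)+np.pi/2,rad(35),rad(A)); xb=np.array([np.cos(rad(A)),np.sin(rad(A)),0])
    p=np.array([.35,-.27,.073])-.0156*xb
    q,c=ik(p,R,P,np.array([-.6,.3,1.6,.3,1.3,-1.]));k=pts(q,P)
    print(A,q,'%.0e'%c,k['W'],k['E2'],k['b1'],k['b2'])
print('FINAL y=-65')
for t in(0,15,30,45,60):
    R=toolR(rad(-65),rad(t),rad(25)); p=np.array([.487,-.198,.077])-.006*R[:,2]
    q,c=ik(p,R,P,np.array([-.6,.5,1.5,.3,1.3,.5]));k=pts(q,P)
    print(t,q,'%.0e'%c,k['W'],k['E2'],k['b1'],k['b2'])
print('FINAL y=115 direct')
for t in(35,):
    R=toolR(rad(115),rad(t),rad(25)); p=np.array([.487,-.198,.077])-.006*R[:,2]
    q,c=ik(p,R,P,np.array([-.6,.5,1.5,.3,1.3,-2]));print(t,q,'%.0e'%c)
E
```

```text
STAND (tilt35 toward A, tool y = A+90)
-104 [-0.32 -0.08  1.99 -0.65  1.25  0.14] 3e-23 [ 0.4  -0.07  0.34] [-0.05  0.08  0.51] [ 0.45 -0.24  0.13] [ 0.28 -0.19  0.13]
-80 [-0.4  -0.3   2.16 -0.61  1.   -0.31] 2e-26 [ 0.31 -0.07  0.34] [-0.13  0.11  0.49] [ 0.43 -0.2   0.13] [ 0.25 -0.23  0.13]
-60 [-0.58 -0.47  2.27 -0.37  0.81 -0.92] 2e-25 [ 0.25 -0.09  0.34] [-0.16  0.17  0.46] [ 0.4  -0.18  0.13] [ 0.25 -0.26  0.13]
-40 [-0.86 -0.56  2.32  0.13  0.78 -1.8 ] 1e-26 [ 0.19 -0.14  0.34] [-0.13  0.23  0.43] [ 0.36 -0.17  0.13] [ 0.25 -0.3   0.13]
-20 [-1.12 -0.5   2.29  0.51  0.95 -2.56] 8e-20 [ 0.16 -0.2   0.34] [-0.05  0.24  0.45] [ 0.33 -0.17  0.13] [ 0.27 -0.33  0.13]
0 [-1.03 -0.39  2.17  0.35  1.04 -2.57] 6e-02 [ 0.2  -0.22  0.37] [-0.05  0.19  0.47] [ 0.32 -0.17  0.13] [ 0.3  -0.34  0.14]
25 [-1.37 -0.09  2.06  0.73  1.4   2.57] 3e-02 [ 0.13 -0.36  0.31] [0.04 0.09 0.51] [ 0.24 -0.22  0.11] [ 0.33 -0.37  0.13]
FINAL y=-65
0 [-0.49  0.11  1.64 -0.    1.39  0.64] 5e-20 [ 0.49 -0.2   0.41] [0.05 0.03 0.5 ] [ 0.52 -0.28  0.16] [ 0.45 -0.12  0.16]
15 [-0.64  0.    1.78  0.24  1.24  0.43] 6e-27 [ 0.41 -0.23  0.4 ] [0.02 0.06 0.5 ] [ 0.51 -0.29  0.15] [ 0.43 -0.13  0.15]
30 [-0.8  -0.06  1.91  0.54  1.16  0.14] 7e-23 [ 0.34 -0.27  0.36] [0.   0.08 0.5 ] [ 0.49 -0.29  0.14] [ 0.41 -0.13  0.14]
45 [-0.97 -0.04  2.02  0.86  1.17 -0.19] 2e-23 [ 0.27 -0.3   0.31] [0.01 0.08 0.51] [ 0.47 -0.3   0.13] [ 0.4  -0.14  0.13]
60 [-1.1   0.06  2.1   1.14  1.27 -0.5 ] 9e-29 [ 0.23 -0.32  0.24] [0.04 0.05 0.52] [ 0.46 -0.31  0.12] [ 0.39 -0.15  0.12]
FINAL y=115 direct
35 [-0.66 -0.12  1.92  0.32  1.05 -2.57] 1e-01
```

>>> send_rows(
  rows=[
    [0,0,14,0,0,0],
    [0,0,14,-0.117,0.028,0],
    [0,0,14,-0.117,0.028,0],
    [0,0,14,-0.117,0.028,0],
    [0,0,14,-0.117,0.028,0],
    [0,0,14,-0.117,0.028,0],
    [0,0,14,-0.117,0.028,0],
    [0,0,12,-0.117,0.028,0],
  ],
)

```text
time: 4.42
tool_pos: [0.3396, -0.2945, 0.1395]
ee_rot: [3.132, -0.095, 1.342]
wrist_force: [0.4, -0.1, -1.3]
width: 0.0658
finger_force: 29.9
```

>>> send_rows(
  rows=[
    [0,0,0,-0.117,0.028,0],
    [0,0,0,0,0,0.11],
    [0,0,0,0,0,0.11],
    [0,0,0,0,0,0.11],
    [0,0,0,0,0,0.11],
    [0,0,0,0,0,0.11],
    [0,0,0,0,0,0.11],
    [0,0,0,0,0,0.11],
  ],
)

```text
time: 5.08
tool_pos: [0.3392, -0.2933, 0.137]
ee_rot: [3.136, 0.017, 2.118]
wrist_force: [0.1, -0.0, -2.1]
width: 0.0657
finger_force: 29.9
```

```bash
cat >> h.py <<'E'
def err(p,R):  # remaining shift mm (world) and rotvec (world)
    log(); o=sensors.get_obs(); C=Ro.from_euler('xyz',o['ee_rot']).as_matrix()
    print('shift',np.round((np.array(p)-o['tool_pos'])*1e3,1),'rot',np.round(Ro.from_matrix(R@C.T).as_rotvec(),3))
def stand():
    A=np.radians(-40); return np.array([.35,-.28,.12])-.0156*np.array([np.cos(A),np.sin(A),0]), toolR(A+np.pi/2,np.radians(35),A)
E
python3 -c "
from h import *
err(*stand())"
```

```text
{'time': 5.083, 'joint_positions': [-0.841, -0.117, 1.759, 0.002, 1.482, -1.388], 'tool_pos': [0.339, -0.293, 0.137], 'ee_rot': [3.136, 0.017, 2.118], 'wrist_force': [0.131, -0.045, -2.146], 'width': 0.066, 'finger_force': 29.936}
shift [ -1.1  23.3 -17. ] rot [-0.456 -0.385  0.315]
```

>>> send_rows(
  rows=[
    [0,3,-2,-0.057,-0.048,0.04],
    [0,3,-2,-0.057,-0.048,0.04],
    [0,3,-2,-0.057,-0.048,0.04],
    [0,3,-2,-0.057,-0.048,0.04],
    [0,3,-2,-0.057,-0.048,0.04],
    [0,3,-2,-0.057,-0.048,0.04],
    [0,3,-2,-0.057,-0.048,0.04],
    [-1,2,-2,-0.057,-0.048,0.04],
  ],
)

```text
time: 5.75
tool_pos: [0.3384, -0.2699, 0.1205]
ee_rot: [3.141, 0.614, 2.446]
wrist_force: [0.4, 0.3, -0.6]
width: 0.066
finger_force: 29.9
```

>>> send_rows(
  rows=[
    [0,0,0,0,0,0],
    [0,0,0,0,0,0],
  ],
)

```text
time: 5.92
tool_pos: [0.3375, -0.2701, 0.1195]
ee_rot: [3.139, 0.609, 2.441]
wrist_force: [0.8, 0.1, -0.7]
width: 0.0663
finger_force: 29.9
```

```bash
python3 -c "
from h import *
err(*stand())
a=snap('scene','s3.png');b=snap('top','t3.png')
s=cv2.resize(a[150:330,280:460],(400,400),interpolation=cv2.INTER_CUBIC);t=cv2.resize(b[190:340,300:450],(400,400),interpolation=cv2.INTER_CUBIC)
cv2.imwrite('pics/c3.png',np.hstack([s,t])[:,:,::-1])"
```

```text
{'time': 5.917, 'joint_positions': [-0.891, -0.594, 2.24, 0.141, 0.9, -1.815], 'tool_pos': [0.337, -0.27, 0.12], 'ee_rot': [3.139, 0.609, 2.441], 'wrist_force': [0.777, 0.101, -0.736], 'width': 0.066, 'finger_force': 29.939}
shift [0.6 0.1 0.5] rot [-0.003 -0.     0.001]
```

View pics/c3.png

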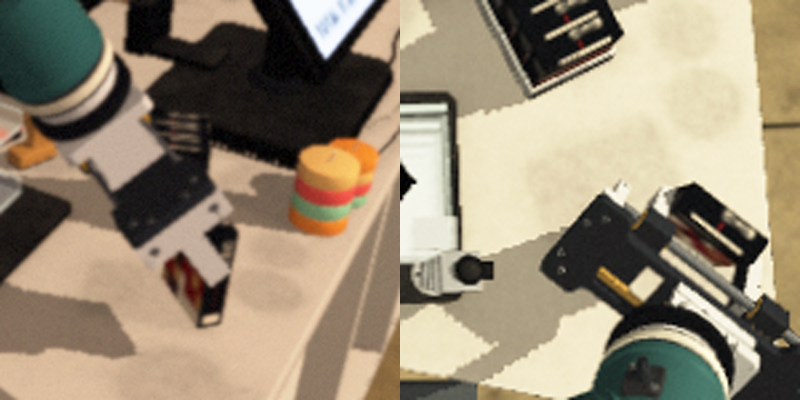

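The box is held upright, with its foot near scene crop (208,322), dark band at the top and clear of the rack. I'll lower it to the counter.

>>> send_rows(
  rows=[
    [0,0,-8,-0.012,-0.014,0],
    [0,0,-8,0,0,0],
    [0,0,-8,0,0,0],
    [0,0,-8,0,0,0],
    [0,0,-6,0,0,0],
    [0,0,-4,0,0,0],
    [0,0,0,0,0,0],
    [0,0,0,0,0,0],
  ],
)

```text
time: 6.68
tool_pos: [0.3386, -0.2711, 0.0782]
ee_rot: [3.141, 0.629, 2.444]
wrist_force: [-0.1, -0.3, -1.1]
width: 0.0658
finger_force: 29.9
```

>>> send_rows(
  rows=[
    [0,0,-1.5,0,0,0],
    [0,0,-1.5,0,0,0],
    [0,0,0,0,0,0],
  ],
)

```text
time: 6.93
tool_pos: [0.3386, -0.2712, 0.0755]
ee_rot: [3.141, 0.63, 2.444]
wrist_force: [-0.2, -1.0, -2.3]
width: 0.0659
finger_force: 29.9
```

>>> send_rows(
  rows=[
    [0,0,-1,0,0,0],
    [0,0,-1,0,0,0],
    [0,0,0,0,0,0],
  ],
)

```text
time: 7.18
tool_pos: [0.3386, -0.2711, 0.0734]
ee_rot: [3.141, 0.63, 2.444]
wrist_force: [-1.5, 0.2, -1.8]
width: 0.0658
finger_force: 29.9
```

>>> send_rows(
  rows=[
    [0,0,-1,0,0,0],
    [0,0,-1,0,0,0],
    [0,0,0,0,0,0],
  ],
)

```text
time: 7.43
tool_pos: [0.339, -0.2716, 0.0723]
ee_rot: [3.141, 0.632, 2.444]
wrist_force: [-0.3, 0.1, 1.9]
width: 0.0659
finger_force: 29.9
```

>>> send_rows(
  rows=[
    [0,0,-1,0,0,0],
    [0,0,0,0,0,0],
  ],
)

```text
time: 7.6
tool_pos: [0.3395, -0.272, 0.0723]
ee_rot: [3.142, 0.634, 2.444]
wrist_force: [-0.4, 1.1, 5.0]
width: 0.0659
finger_force: 29.9
```

>>> send_rows(
  rows=[
    [0,0,-1,0,0,0],
    [0,0,0,0,0,0],
  ],
)

```text
time: 7.77
tool_pos: [0.3399, -0.2724, 0.0721]
ee_rot: [-3.141, 0.635, 2.444]
wrist_force: [-1.7, 2.9, 7.0]
width: 0.0658
finger_force: 30.0
```

>>> send_rows(
  rows=[
    [0,0,1,0,0,0],
    [0,0,1,0,0,0],
    [0,0,0,0,0,0],
  ],
)

```text
time: 8.02
tool_pos: [0.3389, -0.2716, 0.0722]
ee_rot: [-3.142, 0.632, 2.444]
wrist_force: [0.1, 0.4, 2.5]
width: 0.0656
finger_force: 30.0
```

>>> send_rows(
  rows=[
    [0,0,0,0,0,0],
    [0,0,0,0,0,0],
    [0,0,0,0,0,0],
    [0,0,0,0,0,0],
    [0,0,0,0,0,0],
    [0,0,0,0,0,0],
    [0,0,0,0,0,0],
    [0,0,0,0,0,0],
  ],
  grip=94,
)

```text
time: 8.68
tool_pos: [0.3386, -0.2712, 0.0715]
ee_rot: [3.141, 0.63, 2.444]
wrist_force: [1.0, 0.4, -0.6]
width: 0.0939
finger_force: 0.0
```

```bash
python3 -c "
from h import *
o=sensors.get_obs();A=np.radians(-40)
err([.3386,-.2713,.0725],toolR(A+np.pi/2,np.radians(36.5),A))
C=Ro.from_euler('xyz',o['ee_rot']).as_matrix();print(C)
a=snap('scene','s4.png');b=snap('top','t4.png')"
```

```text
{'time': 8.683, 'joint_positions': [-0.894, -0.545, 2.324, 0.17, 0.749, -1.855], 'tool_pos': [0.339, -0.271, 0.071], 'ee_rot': [3.141, 0.63, 2.444], 'wrist_force': [0.977, 0.379, -0.602], 'width': 0.094, 'finger_force': 0.0}
shift [-0.  -0.1  1. ] rot [-0.005 -0.005 -0.001]
[[-6.19212134e-01  6.42304255e-01  4.51687478e-01]
 [ 5.19194173e-01  7.66449681e-01 -3.78143225e-01]
 [-5.89078725e-01  3.62633016e-04 -8.08075568e-01]]
```

>>> send_rows(
  rows=[
    [-4,3.3,7.1,0,0,0],
    [-4,3.3,7.1,0,0,0],
    [-4,3.3,7.1,0,0,0],
    [-4,3.3,7.1,0,0,0],
    [-4,3.3,7.1,0,0,0],
    [-4,3.3,7.1,0,0,0],
    [-4,3.3,7.1,0,0,0],
    [-4,3.3,7.1,0,0,0],
  ],
)

```text
time: 9.45
tool_pos: [0.3075, -0.2454, 0.1282]
ee_rot: [3.141, 0.629, 2.444]
wrist_force: [-7.7, 5.4, 9.4]
width: 0.0939
finger_force: 0.0
```

```bash
python3 -c "
from h import *
log()
a=snap('scene','s5.png');b=snap('top','t5.png')
s=cv2.resize(a[150:330,280:460],(400,400),interpolation=cv2.INTER_CUBIC);t=cv2.resize(b[190:340,300:450],(400,400),interpolation=cv2.INTER_CUBIC)
cv2.imwrite('pics/c5.png',np.hstack([s,t])[:,:,::-1])"
```

```text
{'time': 9.45, 'joint_positions': [-0.935, -0.757, 2.301, 0.167, 0.989, -1.856], 'tool_pos': [0.308, -0.245, 0.128], 'ee_rot': [3.141, 0.629, 2.444], 'wrist_force': [-7.726, 5.379, 9.4], 'width': 0.094, 'finger_force': 0.0}
```

View pics/c5.png

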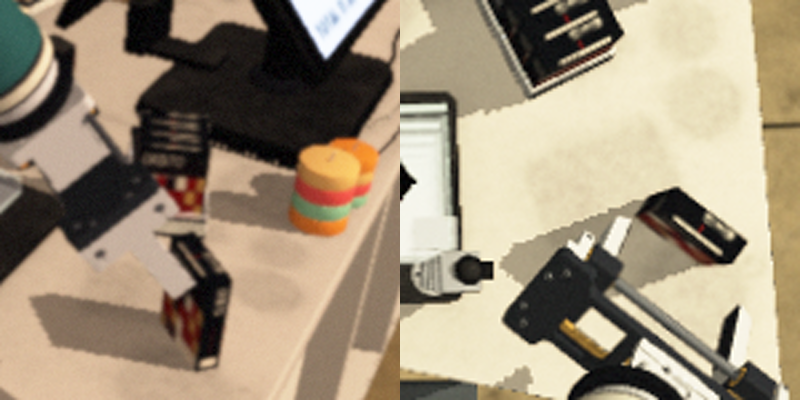

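The box stands on its own, dark band up, with the fingers well clear. Joint 2 is close to its limit, so I'll check a spin pose and the path to the regrasp.

```bash
python3 - <<'E'
from h import *
np.set_printoptions(precision=3,suppress=True)
P,r=fitP();print(r);A=np.radians(-40);q0=sensors.get_obs()['joint_positions'];xb=np.array([np.cos(A),np.sin(A),0])
for t in(36,25,15):
  for f,u in((0,0),(0,.04),(.02,.02),(.02,.04),(.04,.04)):
    p=np.array([.3075,-.2454,.1282])+xb*f+[0,0,u]
    q,c=ik(p,toolR(A+np.pi/2,np.radians(t),A),P,q0);print(t,f,u,q,'%.0e'%c)
# box footprint in top view: dark top face at z=.092
b=cv2.imread('pics/t5.png')
g=cv2.cvtColor(b,cv2.COLOR_BGR2HSV); m=((g[...,2]<110)|(g[...,1]>130)).astype(np.uint8); mm=np.zeros_like(m); mm[255:295,385:435]=m[255:295,385:435]
cs,_=cv2.findContours(mm,0,1);k=max(cs,key=cv2.contourArea);print(cv2.contourArea(k),cv2.approxPolyDP(k,3,True)[:,0].tolist())
# top corners read off the crop: (640,222)? (677,188),(747,240),(722,265)
for u,v in((677,188),(747,240),(722,265),(640,215)): print(onz('top',300+(u-400)*.375,190+v*.375,.092)[:2])
E
```

```text
0.11950219464518241
36 0 0 [-0.934 -0.757  2.301  0.165  0.989 -1.854] 2e-19
36 0 0.04 [-0.927 -0.76   2.219  0.148  1.084 -1.829] 2e-04
36 0.02 0.02 [-0.912 -0.696  2.236  0.15   0.989 -1.828] 2e-18
36 0.02 0.04 [-0.912 -0.706  2.201  0.146  1.034 -1.82 ] 3e-20
36 0.04 0.04 [-0.894 -0.64   2.172  0.137  0.995 -1.805] 3e-26
25 0 0 [-0.883 -0.59   2.164  0.086  1.139 -1.775] 1e-21
25 0 0.04 [-0.883 -0.61   2.094  0.083  1.228 -1.767] 8e-28
25 0.02 0.02 [-0.87  -0.541  2.099  0.079  1.154 -1.758] 2e-22
25 0.02 0.04 [-0.87  -0.55   2.064  0.078  1.198 -1.755] 4e-24
25 0.04 0.04 [-0.858 -0.493  2.032  0.073  1.172 -1.744] 2e-19
15 0 0 [-0.851 -0.443  2.044  0.041  1.283 -1.73 ] 3e-28
15 0 0.04 [-0.851 -0.464  1.976  0.04   1.37  -1.726] 8e-19
15 0.02 0.02 [-0.841 -0.4    1.976  0.038  1.306 -1.719] 2e-31
15 0.02 0.04 [-0.841 -0.41   1.943  0.038  1.35  -1.718] 3e-18
15 0.04 0.04 [-0.833 -0.358  1.908  0.036  1.332 -1.71 ] 3e-29
554.5 [[388, 270], [411, 288], [424, 288], [429, 281], [415, 274], [404, 260]]
[ 0.378 -0.264]
[ 0.338 -0.313]
[ 0.321 -0.293]
[ 0.359 -0.235]
```

>>> send_rows(
  rows=[
    [3,-2.5,6,0,0,0],
    [3,-2.5,6,0,0,0],
    [3,-2.5,6,0.054,-0.045,-0.097],
    [3,-2.5,6,0.054,-0.045,-0.097],
    [3,-2.5,4,0.054,-0.045,-0.097],
    [3,-2.5,4,0.054,-0.045,-0.097],
    [3,-2.5,4,0.054,-0.045,-0.097],
    [2,-1.5,4,0.054,-0.045,-0.097],
  ],
)

```text
time: 10.22
tool_pos: [0.3314, -0.2651, 0.1687]
ee_rot: [2.693, 0.456, 1.613]
wrist_force: [-1.0, -0.2, -0.1]
width: 0.0941
finger_force: 0.0
```

>>> send_rows(
  rows=[
    [0,0,0,0.054,-0.045,-0.097],
    [0,0,0,0.054,-0.045,-0.097],
    [0,0,0,0.054,-0.045,-0.097],
    [0,0,0,0.054,-0.045,-0.097],
    [0,0,0,0.054,-0.045,-0.097],
    [0,0,0,0.054,-0.045,-0.097],
    [0,0,0,0.054,-0.045,-0.097],
    [0,0,0,0.054,-0.045,-0.097],
  ],
)

```text
time: 10.88
tool_pos: [0.3312, -0.265, 0.1685]
ee_rot: [2.519, -0.066, 0.782]
wrist_force: [-0.2, 0.2, 0.3]
width: 0.094
finger_force: 0.0
```

>>> send_rows(
  rows=[
    [0,0,0,0.054,-0.045,-0.097],
    [0,0,0,0.054,-0.045,-0.097],
    [0,0,0,0.054,-0.045,-0.097],
    [0,0,0,0.054,-0.045,-0.097],
    [0,0,0,0.054,-0.045,-0.097],
    [0,0,0,0.054,-0.045,-0.097],
    [0,0,0,0.054,-0.045,-0.097],
    [0,0,0,0.054,-0.045,-0.097],
  ],
)

```text
time: 11.55
tool_pos: [0.3312, -0.265, 0.1685]
ee_rot: [2.81, -0.54, -0.104]
wrist_force: [-0.3, -0.3, -0.3]
width: 0.0937
finger_force: 0.0
```

```bash
cat >> h.py <<'E'
A0=np.radians(-40); XB=np.array([np.cos(A0),np.sin(A0),0])
E
python3 -c "
from h import *
R=toolR(A0-np.pi/2,np.radians(36),A0)
err(np.array([.350,-.2815,.068])-.014*XB-.08*R[:,2],R)"
```

```text
{'time': 11.55, 'joint_positions': [-0.904, -0.667, 2.182, 0.144, 1.017, 0.827], 'tool_pos': [0.331, -0.265, 0.169], 'ee_rot': [2.81, -0.54, -0.104], 'wrist_force': [-0.291, -0.337, -0.258], 'width': 0.094, 'finger_force': 0.0}
shift [-28.   22.7 -35.8] rot [ 0.222 -0.19  -0.407]
```

>>> send_rows(
  rows=[
    [0,0,0,0.055,-0.047,-0.102],
    [0,0,0,0.055,-0.047,-0.102],
    [0,0,0,0.055,-0.047,-0.102],
    [-2,2,-10,0.057,-0.049,-0.101],
    [-3,2,-14,0,0,0],
    [-3,2,-14,0,0,0],
    [-2,2,-14,0,0,0],
    [-2,1.5,-12,0,0,0],
  ],
)

```text
time: 12.22
tool_pos: [0.3189, -0.2551, 0.1034]
ee_rot: [3.137, -0.628, -0.69]
wrist_force: [0.1, -0.3, -0.0]
width: 0.0939
finger_force: 0.0
```

```bash
python3 -c "
from h import *
R=toolR(A0-np.pi/2,np.radians(36),A0)
err(np.array([.350,-.2815,.068])-.014*XB,R)"
```

```text
{'time': 12.217, 'joint_positions': [-0.919, -0.679, 2.319, 0.167, 0.892, 1.279], 'tool_pos': [0.319, -0.255, 0.103], 'ee_rot': [3.137, -0.628, -0.69], 'wrist_force': [0.136, -0.281, -0.024], 'width': 0.094, 'finger_force': 0.0}
shift [ 20.4 -17.4 -35.4] rot [ 0.002 -0.003 -0.006]
```

>>> send_rows(
  rows=[
    [4,-3.5,-7,0,0,0],
    [4,-3.5,-7,0,0,0],
    [4,-3.5,-7,0,0,0],
    [4,-3.5,-7,0,0,-0.006],
    [4,-3.5,-7,0,0,0],
    [0,0,0,0,0,0],
    [0,0,0,0,0,0],
  ],
)

```text
time: 12.8
tool_pos: [0.3388, -0.2725, 0.0686]
ee_rot: [3.138, -0.626, -0.696]
wrist_force: [0.6, -0.0, 1.4]
width: 0.0938
finger_force: 0.0
```

>>> send_rows(
  rows=[
    [0,0,0,0,0,0],
    [0,0,0,0,0,0],
    [0,0,0,0,0,0],
    [0,0,0,0,0,0],
    [0,0,0,0,0,0],
    [0,0,0,0,0,0],
    [0,0,0,0,0,0],
    [0,0,0,0,0,0],
  ],
  grip=55,
)

```text
time: 13.47
tool_pos: [0.339, -0.2728, 0.0696]
ee_rot: [3.137, -0.629, -0.696]
wrist_force: [-0.7, 2.0, 3.3]
width: 0.0658
finger_force: 30.0
```

```bash
python3 - <<'E'
from h import *
np.set_printoptions(precision=3,suppress=True)
log(); P,_=fitP(); o=sensors.get_obs(); q=o['joint_positions']
C=Ro.from_euler('xyz',o['ee_rot']).as_matrix(); print(C[:,1],np.degrees(np.arccos(-C[2,2])))
th=np.arccos(-C[2,2]); T=np.radians(25); X=np.array([np.cos(T),np.sin(T),0])
h=o['tool_pos'][2]  # TCP height above box foot
lip=np.array([.4768,-.2025,0])
for nm,a,zz,az in(('up here',None,.08,-40),('yaw mid',None,.08,-10),('front of lip',-.05,.036,25),('at row',-.011,.036,25),('pressed',.016,.036,25),('down',.016,.006,25),('up&back',-.05,.12,25)):
    B=np.radians(az); xb=np.array([np.cos(B),np.sin(B),0])
    c=(np.array([.35,-.2815,0]) if a is None else lip+X*a)
    p=c-.014*xb+[0,0,zz+h]; q,cost=ik(p,toolR(B-np.pi/2,th,B),P,q); k=pts(q,P)
    print(nm,p,q,'%.0e'%cost,k['W'],k['E2'],k['b2'])
E
```

```text
{'time': 13.467, 'joint_positions': [-0.892, -0.536, 2.323, 0.164, 0.741, 1.29], 'tool_pos': [0.339, -0.273, 0.07], 'ee_rot': [3.137, -0.629, -0.696], 'wrist_force': [-0.728, 1.971, 3.332], 'width': 0.066, 'finger_force': 30.001}
[-0.643 -0.766  0.003] 36.01829492306343
up here [ 0.339 -0.273  0.15 ] [-0.894 -0.623  2.201  0.141  0.949  1.329] 1e-29 [ 0.193 -0.149  0.413] [-0.12   0.24   0.417] [ 0.363 -0.178  0.208]
yaw mid [ 0.336 -0.279  0.15 ] [-1.229 -0.487  2.13   0.577  1.215  0.39 ] 3e-28 [ 0.148 -0.246  0.413] [-0.02   0.224  0.449] [ 0.31  -0.185  0.208]
front of lip [ 0.419 -0.23   0.106] [-1.046 -0.144  1.98   0.652  1.306 -0.088] 2e-22 [ 0.245 -0.311  0.369] [0.003 0.107 0.5  ] [ 0.343 -0.168  0.164]
at row [ 0.454 -0.213  0.106] [-0.949 -0.118  1.957  0.656  1.246 -0.012] 1e-26 [ 0.281 -0.294  0.369] [-0.     0.098  0.502] [ 0.379 -0.151  0.164]
pressed [ 0.479 -0.202  0.106] [-0.884 -0.095  1.937  0.656  1.206  0.039] 1e-29 [ 0.305 -0.283  0.369] [-0.     0.09   0.503] [ 0.403 -0.14   0.164]
down [ 0.479 -0.202  0.076] [-0.884 -0.057  1.968  0.674  1.151 -0.008] 8e-27 [ 0.305 -0.283  0.339] [0.006 0.082 0.506] [ 0.403 -0.14   0.134]
up&back [ 0.419 -0.23   0.19 ] [-1.046 -0.223  1.868  0.63   1.459  0.028] 6e-24 [ 0.245 -0.311  0.453] [-0.005  0.121  0.49 ] [ 0.343 -0.168  0.248]
```

>>> send_rows(
  rows=[
    [0,0,6,0,0,0],
    [0,0,8,0,0,0],
    [0,0,8,0,0,0],
    [0,0,8,0,0,0.11],
    [0,0,8,0,0,0.11],
    [0,0,8,0,0,0.11],
    [0,0,8,0,0,0.11],
    [0,0,6,0,0,0.11],
  ],
)

```text
time: 14.13
tool_pos: [0.3379, -0.2729, 0.1255]
ee_rot: [3.134, -0.624, -0.199]
wrist_force: [1.0, -0.6, -1.7]
width: 0.0654
finger_force: 30.0
```

>>> send_rows(
  rows=[
    [8,4,0,0,0,0.11],
    [10,5,0,0,0,0.11],
    [10,5,0,0,0,0.11],
    [10,5,0,0,0,0.11],
    [10,6,0,0,0,0.11],
    [10,6,0,0,0,0.04],
    [10,6,-8,0,0,0],
    [10,6,-8,0,0,0],
  ],
)

```text
time: 14.8
tool_pos: [0.4169, -0.2309, 0.1086]
ee_rot: [3.134, -0.621, 0.385]
wrist_force: [0.2, 0.4, -1.2]
width: 0.0658
finger_force: 30.0
```

```bash
cat >> h.py <<'E'
T=np.radians(25); XT=np.array([np.cos(T),np.sin(T),0]); LIP=np.array([.4768,-.2025,0]); H=.0696
def tgt(a,zz): return LIP+XT*(a-.014)+[0,0,zz+H], toolR(T-np.pi/2,np.radians(36),T)
E
python3 -c "
from h import *
err(*tgt(-.05,.036))
a=snap('scene','s6.png');b=snap('top','t6.png')
s=cv2.resize(a[150:330,280:460],(400,400),interpolation=cv2.INTER_CUBIC);t=cv2.resize(b[140:290,290:440],(400,400),interpolation=cv2.INTER_CUBIC)
cv2.imwrite('pics/c6.png',np.hstack([s,t])[:,:,::-1])"
```

```text
{'time': 14.8, 'joint_positions': [-1.043, -0.178, 1.998, 0.644, 1.278, -0.033], 'tool_pos': [0.417, -0.231, 0.109], 'ee_rot': [3.134, -0.621, 0.385], 'wrist_force': [0.164, 0.391, -1.213], 'width': 0.066, 'finger_force': 29.994}
shift [ 1.9  1.3 -3. ] rot [ 0.008 -0.004  0.056]
```

View pics/c6.png

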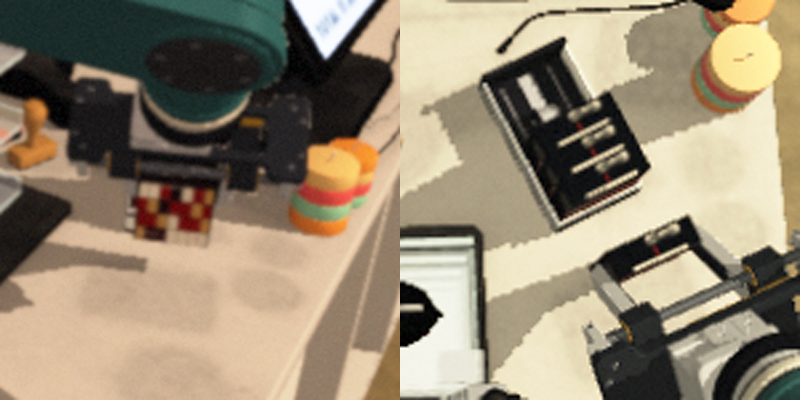

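The held box sits in front of the lip with its front facing the robot, the candles and stamp are untouched, and the row is intact. I'll check its sideways fit using the light lines printed on the box tops.

```bash
python3 - <<'E'
from h import *
np.set_printoptions(precision=4,suppress=True)
b=cv2.imread('pics/t6.png'); C=lambda u,v:(290+(u-400)*.375,140+v*.375)
YT=np.array([-np.sin(T),np.cos(T),0])
def show(nm,pp,z):
    for u,v in pp:
        X=onz('top',*C(u,v),z); d=X-LIP; print(nm,(u,v),'tray x,y mm',(d@XT*1e3).round(1),(d@YT*1e3).round(1))
show('row1 line',[(587,193),(637,172)],.098)
show('row2 line',[(574,175),(625,152)],.098)
show('row1 right corners',[(650,165),(622,125)],.098)
show('rear wall',[(482,78),(563,40)],.042)
show('lip',[(556,228),(641,187)],.028)
z=sensors.get_obs()['tool_pos'][2]-H+.092; print(z)
show('held line',[(636,270),(687,247)],z)
show('held back corners',[(690,217),(600,262)],z)
# bright line centroid
g=cv2.cvtColor(b,cv2.COLOR_BGR2GRAY)
def comp(u0,v0,u1,v1,z):
    x0,y0=C(u0,v0);x1,y1=C(u1,v1);s=g[int(y0):int(y1),int(x0):int(x1)]
    n,l,st,ce=cv2.connectedComponentsWithStats((s>105).astype(np.uint8))
    for i in range(1,n):
        if 8<st[i,4]<60:
            X=onz('top',ce[i][0]+int(x0),ce[i][1]+int(y0),z)-LIP; print('comp',st[i].tolist(),(X@XT*1e3).round(1),(X@YT*1e3).round(1))
comp(540,90,645,200,.098); comp(620,220,695,275,z)
E
```

```text
row1 line (587, 193) tray x,y mm 6.7 18.7
row1 line (637, 172) tray x,y mm 3.9 -22.0
row2 line (574, 175) tray x,y mm 23.0 20.9
row2 line (625, 152) tray x,y mm 21.3 -21.4
row1 right corners (650, 165) tray x,y mm 4.2 -33.3
row1 right corners (622, 125) tray x,y mm 40.4 -29.3
rear wall (482, 78) tray x,y mm 132.4 37.0
rear wall (563, 40) tray x,y mm 131.1 -36.1
lip (556, 228) tray x,y mm -0.5 38.9
lip (641, 187) tray x,y mm -1.9 -37.5
0.12928917245991345
held line (636, 270) tray x,y mm -60.5 20.8
held line (687, 247) tray x,y mm -62.5 -19.5
held back corners (690, 217) tray x,y mm -44.6 -31.9
held back corners (600, 262) tray x,y mm -44.0 40.8
comp [0, 2, 7, 11, 43] 77.2 16.4
comp [18, 31, 19, 10, 49] 5.5 -0.9
comp [25, 33, 14, 9, 50] -5.8 -9.7
comp [0, 36, 3, 6, 12] 22.6 49.3
```

>>> send_rows(
  rows=[
    [1,1,-1,0.002,-0.001,0.012],
    [1,0.5,-1,0.002,-0.001,0.012],
    [1,0.5,-1,0.002,-0.001,0.012],
    [3,1.4,0,0.002,-0.001,0.012],
    [6,2.7,0,0,0,0],
    [6,2.7,0,0,0,0],
    [6,2.7,0,0,0,0],
    [6,2.7,0,0,0,0],
  ],
)

```text
time: 15.57
tool_pos: [0.4467, -0.215, 0.1047]
ee_rot: [-3.139, -0.629, 0.427]
wrist_force: [-0.8, -0.4, -1.3]
width: 0.0656
finger_force: 30.0
```

>>> send_rows(
  rows=[
    [2,1,0,0,0,0],
    [0,0,0,0,0,0],
  ],
)

```text
time: 15.73
tool_pos: [0.4485, -0.2137, 0.1047]
ee_rot: [-3.138, -0.629, 0.428]
wrist_force: [-0.3, -0.1, -1.1]
width: 0.0655
finger_force: 30.0
```

```bash
sed -i 's/^T=np.radians(25)/T=np.radians(24.6)/' h.py; python3 -c "
from h import *
err(*tgt(-.011,.036)); err(*tgt(.016,.036))"
```

```text
{'time': 15.733, 'joint_positions': [-0.96, -0.126, 1.966, 0.656, 1.251, -0.016], 'tool_pos': [0.449, -0.214, 0.105], 'ee_rot': [-3.138, -0.629, 0.428], 'wrist_force': [-0.33, -0.097, -1.062], 'width': 0.065, 'finger_force': 29.995}
shift [5.6 0.8 0.9] rot [-0.002 -0.001 -0.001]
{'time': 15.733, 'joint_positions': [-0.96, -0.126, 1.966, 0.656, 1.251, -0.016], 'tool_pos': [0.449, -0.214, 0.105], 'ee_rot': [-3.138, -0.629, 0.428], 'wrist_force': [-0.33, -0.097, -1.062], 'width': 0.065, 'finger_force': 29.995}
shift [30.1 12.   0.9] rot [-0.002 -0.001 -0.001]
```

>>> send_rows(
  rows=[
    [3,0.4,0.5,0,0,0],
    [2.5,0.4,0.5,0,0,0],
    [2.5,1.1,0,0,0,0],
    [2.5,1.1,0,0,0,0],
    [2.5,1.1,0,0,0,0],
    [2.5,1.1,0,0,0,0],
    [0,0,0,0,0,0],
  ],
)

```text
time: 16.32
tool_pos: [0.463, -0.2097, 0.1055]
ee_rot: [-3.139, -0.626, 0.428]
wrist_force: [-3.7, -1.2, 0.2]
width: 0.0655
finger_force: 30.0
```

```bash
python3 -c "
from h import *
err(*tgt(.016,.036))"
```

```text
{'time': 16.317, 'joint_positions': [-0.924, -0.111, 1.95, 0.653, 1.229, 0.016], 'tool_pos': [0.463, -0.21, 0.106], 'ee_rot': [-3.139, -0.626, 0.428], 'wrist_force': [-3.656, -1.218, 0.154], 'width': 0.065, 'finger_force': 30.002}
shift [15.6  8.   0.1] rot [-0.001 -0.003  0.   ]
```

>>> send_rows(
  rows=[
    [2.5,1.2,0,0,0,0],
    [2.5,1.2,0,0,0,0],
    [2.5,1.2,0,0,0,0],
    [2.5,1.2,0,0,0,0],
    [2.5,1.2,0,0,0,0],
    [2.5,1.2,0,0,0,0],
    [1,0.5,0,0,0,0],
    [0,0,0,0,0,0],
  ],
)

```text
time: 16.98
tool_pos: [0.4789, -0.2023, 0.1055]
ee_rot: [-3.14, -0.626, 0.428]
wrist_force: [-6.1, -2.9, -0.2]
width: 0.0659
finger_force: 30.0
```

```bash
python3 -c "
from h import *
err(*tgt(.016,.036))
a=snap('scene','s7.png');b=snap('top','t7.png')
s=cv2.resize(a[150:270,300:420],(400,400),interpolation=cv2.INTER_CUBIC);t=cv2.resize(b[140:260,310:430],(400,400),interpolation=cv2.INTER_CUBIC)
cv2.imwrite('pics/c7.png',np.hstack([s,t])[:,:,::-1])"
```

```text
{'time': 16.983, 'joint_positions': [-0.882, -0.096, 1.936, 0.652, 1.202, 0.049], 'tool_pos': [0.479, -0.202, 0.105], 'ee_rot': [-3.14, -0.626, 0.428], 'wrist_force': [-6.056, -2.879, -0.162], 'width': 0.066, 'finger_force': 30.005}
shift [-0.3  0.6  0.1] rot [-0.    -0.003  0.001]
```

View pics/c7.png

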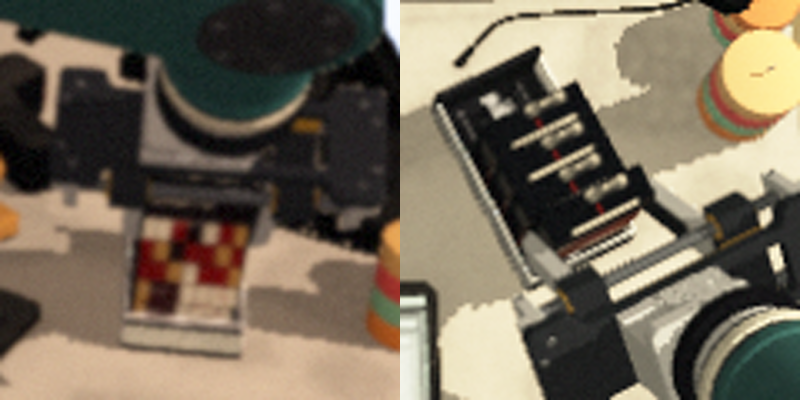

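Four boxes now stand in line, pressed back with about 6.7 N. The held box's foot is behind and above the lip at scene crop (180,320). Lowering it now.

>>> send_rows(
  rows=[
    [0,0,-3,0,0,0],
    [0,0,-3,0,0,0],
    [0,0,-3,0,0,0],
    [0,0,-3,0,0,0],
    [0,0,0,0,0,0],
  ],
)

```text
time: 17.5
tool_pos: [0.4788, -0.2023, 0.0929]
ee_rot: [-3.139, -0.626, 0.427]
wrist_force: [-2.8, -2.4, -1.0]
width: 0.0656
finger_force: 30.0
```

>>> send_rows(
  rows=[
    [0,0,-3,0,0,0],
    [0,0,-3,0,0,0],
    [0,0,-3,0,0,0],
    [0,0,-3,0,0,0],
    [0,0,0,0,0,0],
  ],
)

```text
time: 17.92
tool_pos: [0.4789, -0.2025, 0.0812]
ee_rot: [-3.14, -0.626, 0.427]
wrist_force: [-4.1, -2.9, -1.4]
width: 0.0655
finger_force: 30.0
```

>>> send_rows(
  rows=[
    [0,0,-2,0,0,0],
    [0,0,-2,0,0,0],
    [0,0,-1,0,0,0],
    [0,0,0,0,0,0],
  ],
)

```text
time: 18.25
tool_pos: [0.479, -0.2026, 0.0766]
ee_rot: [-3.141, -0.626, 0.428]
wrist_force: [-5.4, -2.9, 0.7]
width: 0.0658
finger_force: 30.0
```

>>> send_rows(
  rows=[
    [0,0,-1,0,0,0],
    [0,0,0,0,0,0],
  ],
)

```text
time: 18.42
tool_pos: [0.479, -0.2026, 0.0758]
ee_rot: [-3.141, -0.626, 0.428]
wrist_force: [-6.4, -4.1, 2.1]
width: 0.0662
finger_force: 30.0
```

>>> send_rows(
  rows=[
    [0,0,-1,0,0,0],
    [0,0,0,0,0,0],
  ],
)

```text
time: 18.58
tool_pos: [0.4793, -0.2026, 0.0757]
ee_rot: [-3.141, -0.627, 0.429]
wrist_force: [-9.8, -2.2, 6.3]
width: 0.0657
finger_force: 30.0
```

>>> send_rows(
  rows=[
    [0,0,1,0,0,0],
    [-0.9,-0.4,0,0,0,0],
    [-0.9,-0.4,0,0,0,0],
    [-0.9,-0.4,0,0,0,0],
    [-0.9,-0.4,0,0,0,0],
    [0,0,0,0,0,0],
  ],
)

```text
time: 19.08
tool_pos: [0.4768, -0.2031, 0.0758]
ee_rot: [-3.139, -0.631, 0.426]
wrist_force: [3.7, -1.5, -4.6]
width: 0.0659
finger_force: 30.0
```

>>> send_rows(
  rows=[
    [0,0,0,0,0,0],
    [0,0,0,0,0,0],
    [0,0,0,0,0,0],
    [0,0,0,0,0,0],
    [0,0,0,0,0,0],
    [0,0,0,0,0,0],
    [0,0,0,0,0,0],
    [0,0,0,0,0,0],
  ],
  grip=94,
)

```text
time: 19.75
tool_pos: [0.4759, -0.203, 0.0757]
ee_rot: [-3.138, -0.629, 0.427]
wrist_force: [0.2, -0.4, 0.1]
width: 0.0939
finger_force: 0.0
```

>>> send_rows(
  rows=[
    [-4,-1.8,6,0,0,0],
    [-4,-1.8,6,0,0,0],
    [-5,-2.3,7,0,0,0],
    [-6,-2.7,8,0,0,0],
    [-6,-2.7,8,0,0,0],
    [-6,-2.7,8,0,0,0],
    [-6,-2.7,8,0,0,0],
    [-6,-2.7,8,0,0,0],
  ],
)

```text
time: 20.42
tool_pos: [0.4322, -0.2229, 0.1357]
ee_rot: [-3.139, -0.628, 0.427]
wrist_force: [0.6, -0.7, -0.3]
width: 0.0941
finger_force: 0.0
```

>>> send_rows(
  rows=[
    [-8,-12,6,0,0,0],
    [-8,-16,6,0,0,0],
    [-8,-16,6,0,0,0],
    [-8,-16,6,0,0,0],
    [-8,-16,6,0,0,0],
    [-8,-16,6,0,0,0],
    [0,0,0,0,0,0],
    [0,0,0,0,0,0],
  ],
)

```text
time: 21.08
tool_pos: [0.3844, -0.3154, 0.1712]
ee_rot: [-3.139, -0.629, 0.426]
wrist_force: [0.4, 1.2, -0.3]
width: 0.0942
finger_force: 0.0
```

```bash
python3 -c "
from h import *
log()
a=snap('scene','s8.png');b=snap('top','t8.png')
s=cv2.resize(a[170:290,310:430],(400,400),interpolation=cv2.INTER_CUBIC);t=cv2.resize(b[140:260,310:430],(400,400),interpolation=cv2.INTER_CUBIC)
cv2.imwrite('pics/c8.png',np.hstack([s,t])[:,:,::-1])"
```

```text
{'time': 21.083, 'joint_positions': [-1.208, -0.085, 1.787, 0.629, 1.504, -0.128], 'tool_pos': [0.384, -0.315, 0.171], 'ee_rot': [-3.139, -0.629, 0.426], 'wrist_force': [0.427, 1.189, -0.314], 'width': 0.094, 'finger_force': 0.0}
```

View pics/c8.png

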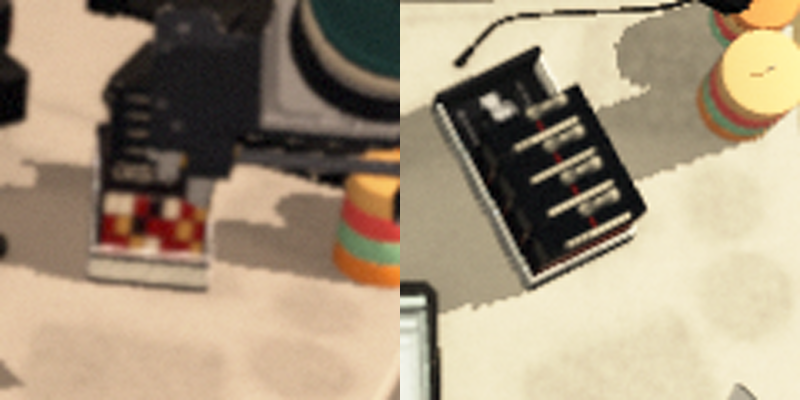

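The row shows four evenly spaced top lines. The front one, at about (359,214)–(379,204) px, is where row_1's line was at the start, so the box is on the floor against the lip. The candles haven't moved and the gripper is clear.

```bash
python3 -c "
from h import *
print(ticket.close_job())"
```

```text
the job is handed in; nothing more can be done
None
```

The fallen box is back upright at the front of its row, on the lane floor behind the lip with the spring holding all four boxes closed up; the job is handed in at about 21 s on the robot's clock, with no verdict reported back.

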